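# Pack the festival gift box at the sweet-shop counter

### The arm

A 6-joint arm with a two-finger parallel gripper is mounted at the origin on the work surface. World frame = base frame: x ahead of the robot, y to its left, z up, the work surface at z = 0. Lengths are in m, angles in rad, forces in N, time in s.
With the tool pointing down it reaches from about 0.25 to 0.725 m from the base axis. Payload 4 kg.
Tool frame: the origin (TCP) lies midway between the tips of the shut fingers; the grasp point (between the pads) lies 19 mm behind it; z points along the fingers, y is the line along which they close (so a half turn about z gives the same grasp; the last joint's range is limited). The gripper opens to 85 mm and grips with 20 to 120 N. Pads are 22 mm wide; open, the fingers measure 114 mm over their backs; the gripper's body (76 mm by 85 mm) begins 54 mm behind the grasp point. The pads swing forward as they close: fully open they stand 13 mm farther back than shut.
Start: joints at [-1.276, 0.241, 0.005, 1.335, 0, 1.571], TCP at [0.145, -0.478, 0.2] pointing down, gripper open.
Joint ranges: [-2.72, 2.72], [-1.05, 1.87], [-1.09, 1.28], [-1.99, 2.15], [-1.42, 1.44], [-3.14, 3.14]. Speed limits (rad/s): [2.79, 2.79, 3.14, 3.14, 3.14, 3.14].

### API

Orientations are given as a unit quaternion [x, y, z, w].
In Python, from workcell import get_obs, camera, job_done, silhouettes gives the robot as it stands. The module is installed in compiled form; this text tells all that it offers.
- The arm moves only by the tool drive_tool, never from a script. Its argument "increments" is a list of rows, each a list of 3 entries, a list of its own where there are three numbers: the shift along the world's x, y, z in mm, then the turn, a rotation vector about the world's x, y, z in degrees, then the opening, from 0 (shut) to 1 (fully open). A call has 1 to 8 rows; each row shifts and turns the commanded pose from where the row before left it; what a row does not reach is not made up. A row lasts 1/12 s, in which the tool goes at most 41.7 mm and 7.16 degrees, less where a joint would pass 70% of its speed; a pose out of reach is approached as far as the arm can. A call is refused whole if a number of a shift passes 41.7 or a number of a turn 7.16, either way. A call with a gripper value outside its range is refused whole. The fingers move at their own pace and stop on an object; the grip force is fixed at half the most. Time passes only in rows, so rows that do not move let the fingers close. It gives the time, the measured TCP pose, the force, the opening and the grip force at its end, in the units of the state.
- get_obs(): the state, without advancing time (a new reading comes with each control period).
- camera(name): name is "scene" or "top" or "wrist"; returns a dict with "image" (384x512x3 uint8, red, green, blue), "K" (3x3 intrinsics, pixels), "view" (4x4, takes a point from world to camera coordinates). Camera axes: x right, y down, z forward; pixel columns grow to the right and rows downward; lengths in m; the calibration is good to about 2 mm. The wrist camera is an equidistant fisheye: a pixel r from the principal point sees the ray r / f radians off the axis. A picture is of the moment at which its call begins. There is no depth.
- job_done(): hands the job in; it is judged then, once.
Trained networks look in a picture, given as the dict that the camera call returned (one of the last four; its "shot" number tells which), for a name from the list of things; names that differ only in an ending like _2 or _b are one class to them, and where a whole thing is asked for, a point or a joint stands for the part that bears it (a point fixed in the world has none). Each returns a list of dicts, best first, with "conf" (0 to 1); they miss things now and then, are a little off and sometimes report something else, mostly with a low value. They report only what shows in the picture. A call takes as long as a camera call. They do not tell look-alikes from the thing itself.
- silhouettes(query, picture): "region" (384x512 bool, what is visible of it) and "bbox" ([left, top, right, bottom] in pixels, round what is visible of it).
The state is a dict: "clock": time; "joint_pos": joint angles; "joint_vel": joint speeds; "tau": joint torques, N m; "eef_pos": TCP position; "tool_rot": TCP orientation; "ft_force": force on the tool from outside, world axes, zero at the start; "ft_torque": the same for the moment, N m; "grip_width": finger opening in m; "grasp_force": force on a finger pad.
Only numpy, scipy, OpenCV 4.12 (cv2) and the standard library are available. Lean on these libraries where they do the work, as an engineer would, in place of code of your own. Each camera call takes 0.05 s, during which the arm holds its last target. There are 200 camera calls.

### The job

Pack the festival gift box: take the four gold-lidded packs from the white tray and stand each one upright on the floor of the opening cut to its own shape (round jar, six-sided jar, square tin, oblong tin), setting them down without dropping any. The two black-lidded packs are the counter's tasting samples: leave them standing where they are on the tray.

Things in the scene. Friction and masses are not known exactly. Their poses are not given: they have to be found in the camera images.
- round_jar: Clear round jar full of small orange sweets, with a GOLD lid: diameter 56 mm (58 over the lid's 14 mm high ribbed edge), 70 mm tall, about 0.25 kg. Stands upright on the white stock tray (tray floor 4 mm above the counter, tray rim 14 mm; the tray is fixed). Origin: centre of its underside; z up.
- hex_jar: Six-sided amber-brown jar with a cream band round it and a GOLD lid: 52 mm across the flats, 66 mm tall, about 0.25 kg. Stands upright on the white stock tray (tray floor 4 mm above the counter, tray rim 14 mm; the tray is fixed). Origin: centre of its underside; z up, x at right angles to one pair of flat sides (the other pairs are 60 and 120 degrees on).
- square_tin: Red square tin with a GOLD lid: 54 x 54 mm, 60 mm tall, about 0.2 kg. Stands upright on the white stock tray (tray floor 4 mm above the counter, tray rim 14 mm; the tray is fixed). Origin: centre of its underside; z up, x and y at right angles to its sides.
- oblong_tin: Dark green oblong tin with a GOLD lid: 78 mm long (along x), 42 mm wide (along y), 58 mm tall, about 0.2 kg. Stands upright on the white stock tray (tray floor 4 mm above the counter, tray rim 14 mm; the tray is fixed). Origin: centre of its underside; z up.
- taster_jar: Look-alike that stays: the same clear round jar of orange sweets but with a BLACK lid, diameter 56 mm, 70 mm tall. Stands upright on the white stock tray (tray floor 4 mm above the counter, tray rim 14 mm; the tray is fixed). Origin: centre of its underside; z up.
- taster_tin: Look-alike that stays: the same red square tin but with a BLACK lid, 54 x 54 mm, 60 mm tall. Stands upright on the white stock tray (tray floor 4 mm above the counter, tray rim 14 mm; the tray is fixed). Origin: centre of its underside; z up, x and y at right angles to its sides.
- well_round: Cream tile 116 x 116 mm with a round opening of 76 mm diameter down to a dark red floor. Four such fill the fixed maroon gift box (242 mm square, rim 26 mm up) 2 x 2, 116 mm apart, in any order. Origin: centre of its underside, 4 mm above the counter; red floor 3 mm, cream top 20 mm above the origin; z up, x and y along its sides.
- well_hex: Cream tile 116 x 116 mm with a six-sided opening, 70 mm across the flats (one pair of flats at right angles to x) down to a dark red floor. Four such fill the fixed maroon gift box (242 mm square, rim 26 mm up) 2 x 2, 116 mm apart, in any order. Origin: centre of its underside, 4 mm above the counter; red floor 3 mm, cream top 20 mm above the origin; z up, x and y along its sides.
- well_square: Cream tile 116 x 116 mm with a square opening of 72 x 72 mm down to a dark red floor. Four such fill the fixed maroon gift box (242 mm square, rim 26 mm up) 2 x 2, 116 mm apart, in any order. Origin: centre of its underside, 4 mm above the counter; red floor 3 mm, cream top 20 mm above the origin; z up, x and y along its sides.
- well_oblong: Cream tile 116 x 116 mm with an oblong opening, 96 mm along x and 60 mm along y, down to a dark red floor. Four such fill the fixed maroon gift box (242 mm square, rim 26 mm up) 2 x 2, 116 mm apart, in any order. Origin: centre of its underside, 4 mm above the counter; red floor 3 mm, cream top 20 mm above the origin; z up, x and y along its sides.
Mind the look-alikes: they are no part of the job. Leave any blue, pink or purple look-alike of the oblong_tin alone.

How it is judged:
At the end, for the whole second after the job is handed in: Each gold-lidded pack stands upright (within 7 degrees) on the floor of the opening of its own shape (its foot within 5 mm of the floor's height, its centre within 15 mm of the opening's centre), at rest and released; both black-lidded packs still stand upright within 20 mm of where they began (horizontal distance between round_jar and well_round below 0.015 m and z of round_jar in the frame of well_round between -0.003 and 0.008 m and angle between each of round_jar, hex_jar, square_tin, oblong_tin, taster_jar, taster_tin's own z axis and vertical below 0.12 rad and linear speed of each of round_jar, hex_jar, square_tin, oblong_tin, taster_jar, taster_tin below 0.02 m/s and angular speed of each of round_jar, hex_jar, square_tin, oblong_tin below 0.2 rad/s and contact force between each of round_jar, hex_jar, square_tin, oblong_tin and the fingers below 0.1 N and horizontal distance between hex_jar and well_hex below 0.015 m and z of hex_jar in the frame of well_hex between -0.003 and 0.008 m and horizontal distance between square_tin and well_square below 0.015 m and z of square_tin in the frame of well_square between -0.003 and 0.008 m and horizontal distance between oblong_tin and well_oblong below 0.015 m and z of oblong_tin in the frame of well_oblong between -0.003 and 0.008 m and distance of each of taster_jar, taster_tin from where it was at the start of the episode below 0.02 m); the robot touches nothing.
It fails at once if a gold-lidded pack was dropped: let go and falling or toppling faster than 0.6 m/s (a fall of about 2 cm) ((linear speed of round_jar above 0.6 m/s and contact force between round_jar and the fingers below 0.01 N) or (linear speed of hex_jar above 0.6 m/s and contact force between hex_jar and the fingers below 0.01 N) or (linear speed of square_tin above 0.6 m/s and contact force between square_tin and the fingers below 0.01 N) or (linear speed of oblong_tin above 0.6 m/s and contact force between oblong_tin and the fingers below 0.01 N)).
It fails at once if a black-lidded tasting pack was shifted more than 20 mm or knocked over (distance of any of taster_jar, taster_tin from where it was at the start of the episode above 0.02 m or angle between any of taster_jar, taster_tin's own z axis and vertical above 0.5 rad).
It also fails if it takes over 112 s, if anything falls off the work surface, if the arm or the gripper's body presses on something with over 40 N, if the wrist force passes 120 N, or if a joint passes its speed limit or range.

## Working session

There is one attempt and no reset: what is moved stays moved. The work goes in short steps, Python scripts to look and compute and a tool call to move; the robot and the scene stay as the last step left them, time stands still between calls to the robot, and variables do not carry over. Pictures are saved under pics/ and viewed, at most 14 in all, crops included, and the job is handed in when it is done.

Besides the shell and the picture viewer there is one more tool, called after "Emit:" by a JSON object that holds its "api" and its "payload". drive_tool: Moves the arm, as the interface text tells. Its arguments: {"type":"object","properties":{"increments":{"type":"array"}},"required":["increments"]}

```bash
mkdir -p pics
python3 - <<'E'
from workcell import *
import cv2,pickle,numpy as np
o=get_obs();print(o['clock'],o['eef_pos'],o['tool_rot'],o['grip_width'])
ims=[]
for n in ['top','scene']:
    p=camera(n);cv2.imwrite(f'pics/{n}0.png',p['image'][:,:,::-1])
    d={}
    for q in ['round_jar','hex_jar','square_tin','oblong_tin','well_round','well_hex','well_square','well_oblong']:
        d[q]=silhouettes(q,p)
        print(n,q,[(round(s['conf'],2),[int(v) for v in s['bbox']]) for s in d[q]])
    pickle.dump((p,d),open(f'{n}0.pkl','wb'))
    print(p['K'],p['view'])
E
```

```text
0.0 [ 0.14505658 -0.47775417  0.19880018] [ 9.89158150e-01  1.46850354e-01 -1.60981551e-04 -1.04935181e-03] 0.08550571293525888
top round_jar [(0.9, [255, 178, 278, 199]), (0.49, [260, 135, 285, 161])]
top hex_jar [(0.62, [298, 179, 319, 204]), (0.24, [256, 179, 277, 201])]
top square_tin [(0.7, [340, 141, 364, 162])]
top oblong_tin [(0.88, [341, 241, 360, 268]), (0.8, [331, 183, 366, 211]), (0.66, [382, 244, 407, 272]), (0.65, [297, 237, 316, 267])]
top well_round []
top well_hex [(0.74, [116, 168, 161, 209])]
top well_square [(0.55, [163, 139, 214, 185])]
top well_oblong [(0.82, [127, 124, 171, 172])]
[[370.98179465   0.         252.93797915]
 [  0.         370.98179465 195.41631167]
 [  0.           0.           1.        ]] [[ 7.94621454e-03 -9.99967948e-01 -9.79916143e-04 -7.16765273e-02]
 [-9.97016470e-01 -7.84751136e-03 -7.67891599e-02  4.35815383e-01]
 [ 7.67790087e-02  1.58717567e-03 -9.97046872e-01  1.07706257e+00]
 [ 0.00000000e+00  0.00000000e+00  0.00000000e+00  1.00000000e+00]]
scene round_jar [(0.87, [225, 191, 241, 209])]
scene hex_jar [(0.94, [190, 178, 209, 199])]
scene square_tin [(0.9, [142, 188, 163, 218]), (0.46, [201, 218, 226, 238])]
scene oblong_tin [(0.95, [179, 132, 204, 159]), (0.76, [155, 164, 188, 186]), (0.69, [286, 204, 332, 239]), (0.63, [215, 146, 227, 169]), (0.55, [154, 124, 171, 147])]
scene well_round [(0.81, [288, 199, 331, 241]), (0.44, [139, 190, 162, 218])]
scene well_hex [(0.59, [314, 221, 360, 261])]
scene well_square [(0.69, [264, 220, 308, 268])]
scene well_oblong [(0.74, [295, 241, 341, 290])]
[[466.45018183   0.         251.40117313]
 [  0.         466.45018183 195.75282943]
 [  0.           0.           1.        ]] [[-0.35827279  0.93354376  0.0116896   0.19360795]
 [ 0.74650922  0.29396762 -0.59691459 -0.26494983]
 [-0.56068225 -0.20513186 -0.80221963  1.84275522]
 [ 0.          0.          0.          1.        ]]
```

Run:
```python
import cv2
a=cv2.imread('pics/top0.png');cv2.imwrite('pics/topA.png',cv2.resize(a[105:285,90:430],None,fx=2.3,fy=2.3,interpolation=cv2.INTER_CUBIC))
a=cv2.imread('pics/scene0.png');cv2.imwrite('pics/sceneA.png',cv2.resize(a[110:300,120:380],None,fx=3,fy=3,interpolation=cv2.INTER_CUBIC))
```

```text
(no output)
```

View pics/topA.png

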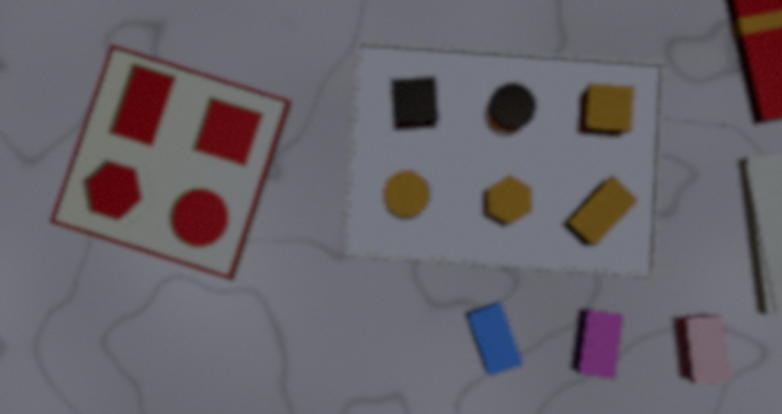

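View pics/sceneA.png

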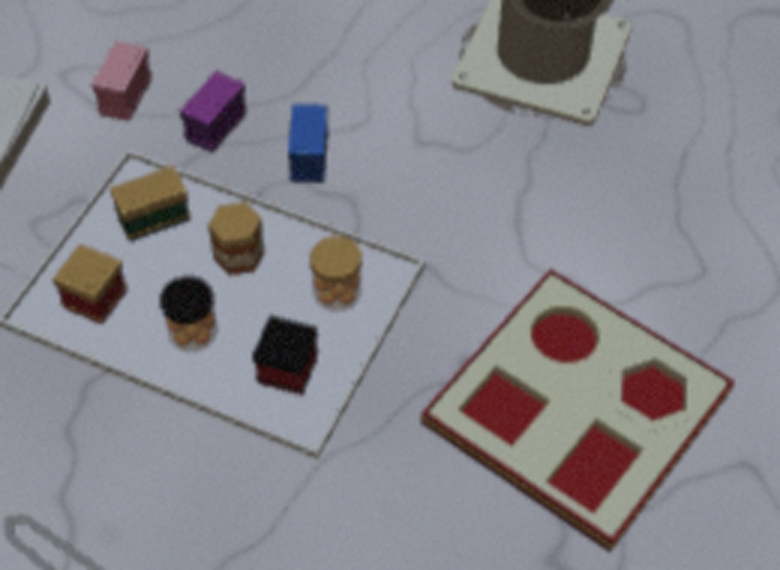

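The gold-lidded packs in the top view are the round jar at (267,189), hex jar (311,191), square tin (354,151) and oblong tin (351,197). They could be confused with the black tin (270,150), the black jar (312,151), and the blue (304,252), purple (351,254) and pink (395,257) blocks. I choose by gold lid. The wells are oblong (149,148), square (189,162), hex (139,188) and round (177,199). Next I'll measure them.

```bash
cat > h.py <<'E'
import numpy as np,cv2
def back(uv,p,z):
    K,V=p['K'],p['view'];R,t=V[:3,:3],V[:3,3];c=-R.T@t
    d=np.c_[np.atleast_2d(uv),np.ones(len(np.atleast_2d(uv)))]@np.linalg.inv(K).T@R
    return (c+d*((z-c[2])/d[:,2])[:,None])[:,:2]
def blobs(p,lo,hi,roi,z,minpx=60,s=6):
    """HSV-segment roi (l,t,r,b); rectify contours to world plane z; returns centre, rect per blob"""
    l,t,r,b=roi
    im=cv2.resize(p['image'][t:b,l:r],None,fx=s,fy=s,interpolation=cv2.INTER_CUBIC)
    h=cv2.cvtColor(im,cv2.COLOR_RGB2HSV)
    m=cv2.inRange(h,lo,hi) if lo[0]<=hi[0] else cv2.inRange(h,(lo[0],)+lo[1:],(180,)+hi[1:])|cv2.inRange(h,(0,)+lo[1:],hi)
    m=cv2.morphologyEx(m,cv2.MORPH_OPEN,np.ones((s,s),np.uint8))
    out=[]
    for c in cv2.findContours(m,cv2.RETR_EXTERNAL,cv2.CHAIN_APPROX_NONE)[0]:
        if cv2.contourArea(c)<minpx*s*s: continue
        uv=(c[:,0]+.5)/s-.5+[l,t]
        w=back(uv,p,z)*1000
        M=cv2.moments((w).astype(np.float32).reshape(-1,1,2))
        out.append((np.array([M['m10'],M['m01']])/M['m00'],abs(M['m00']),cv2.minAreaRect(w.astype(np.float32)),uv.mean(0),w))
    return out
E
cat > m.py <<'E'
import pickle
from h import *
H={'round':70,'hex':66,'square':60,'oblong':58}
roi={'top':{'round':(250,172,288,208),'hex':(293,172,330,212),'oblong':(330,178,370,215),'square':(338,136,370,168)},
'scene':{'round':(220,182,245,215),'hex':(185,172,212,203),'oblong':(152,162,187,192),'square':(135,188,166,219)}}
for n in ['top','scene']:
    p=pickle.load(open(n+'0.pkl','rb'))[0]
    for k in H:
        for b in blobs(p,(12,90,60),(32,255,255),roi[n][k],(4+H[k])/1000):
            print(n,k,b[0].round(1),'A',b[1].round(),'rect',np.round(b[2][1],1),round(b[2][2],1),b[3].round(1))
    r=(105,115,225,235) if n=='top' else (255,195,370,300)
    for b in blobs(p,(170,90,50),(10,255,255),r,.007):
        print(n,'red',b[0].round(1),b[1].round(),np.round(b[2][1],1),round(b[2][2],1),b[3].round(1))
    l,t,rr,bb=r
    h=cv2.cvtColor(p['image'],cv2.COLOR_RGB2HSV)
    print(h[188,140],h[148,149],h[170,165],h[120,110]) if n=='top' else print(h[255,330])
    print('gold',h[189,267] if n=='top' else h[197,232])
E
python3 m.py
```

```text
Traceback (most recent call last):
  File "m.py", line 10, in <module>
    print(n,k,b[0].round(1),'A',b[1].round(),'rect',np.round(b[2][1],1),round(b[2][2],1),b[3].round(1))
                                ^^^^^^^^^^
AttributeError: 'float' object has no attribute 'round'
```

```bash
sed -i 's/b\[1\].round()/int(b[1])/' m.py; python3 m.py
```

```text
top round [ 449.6 -106. ] A 2294 rect [55.2 53.2] 0.4 [266.4 189.3]
top hex [ 443.6 -230.7] A 2252 rect [49.7 58.8] 31.4 [310.9 192. ]
top square [ 560.1 -356.7] A 2928 rect [55.3 55.8] 86.0 [354.7 151.6]
top oblong [ 432.4 -346.8] A 3311 rect [44.1 79.5] 46.2 [351.5 196.5]
top red [423.4 158.9] 4223 [74.1 72.9] 1.2 [176.4 199.4]
top red [458.1 271.7] 3832 [74.7 66.9] 12.9 [138.9 187.5]
top red [464.8  81.1] 882 [  7.8 243.1] 72.7 [202.5 187.1]
top red [535.7 124.4] 4838 [70.1 71.3] 73.0 [188.9 162.2]
top red [569.9 236.2] 5250 [56.8 95.5] 72.9 [151.9 150.5]
[178 241  91] [178 246  90] [ 70   6 119] [120  16 114]
gold [ 21 196  99]
scene round [467.8 -98.5] A 3634 rect [88.7 52.1] 21.9 [231.9 200. ]
scene hex [ 454.6 -228. ] A 2793 rect [63.3 54.7] 33.2 [197.7 186.1]
scene square [ 568.9 -353.8] A 3204 rect [58.2 60.4] 85.6 [149.  201.1]
scene oblong [ 440.  -343.9] A 3687 rect [52.7 80.6] 47.8 [169.2 174.3]
scene red [563.8 233.2] 5018 [57.8 89.9] 72.6 [317.7 265.6]
scene red [565.7 244.3] 2066 [163.  322.5] 32.3 [319.  267.2]
scene red [529.4 121.5] 4354 [69.2 65.5] 72.6 [287.6 245.5]
scene red [451.3 267.7] 3379 [71.9 60.8] 72.6 [337.5 240.6]
scene red [417.5 156.1] 3719 [70.2 68.2] 59.2 [307.9 222. ]
[ 39  27 160]
gold [ 21 119 129]
```

Emit:
{"api": "drive_tool", "payload": {"increments": [[[34, 10, -4], [0, 0, 5.8], 1], [[34, 10, -4], [0, 0, 5.8], 1], [[34, 10, -4], [0, 0, 5.8], 1], [[34, 10, -4], [0, 0, 5.8], 1], [[34, 10, -4], [0, 0, 5.8], 1], [[34, 10, -4], [0, 0, 5.8], 1], [[34, 10, -4], [0, 0, 5.8], 1], [[34, 10, -4], [0, 0, 5.8], 1]]}}

```text
clock: 1.57
eef_pos: [0.4189, -0.3977, 0.1676]
tool_rot: [0.85, 0.527, -0.0, 0.0]
ft_force: [-0.1, -1.3, -0.2]
grip_width: 0.0859
grasp_force: 0.0
```

```bash
cat > st.py <<'E'
import sys
from workcell import *
import numpy as np
from scipy.spatial.transform import Rotation as R
o=get_obs();y=R.from_quat(o['tool_rot']).as_matrix()
print('t',round(o['clock'],2),'tcp',np.round(np.array(o['eef_pos'])*1000,1),'phi',round(np.degrees(np.arctan2(y[1,1],y[0,1])),1),'zaxis',y[:,2].round(3),'w',round(o['grip_width']*1000,1),'gf',o['grasp_force'],'F',np.round(o['ft_force'],1),'j',np.round(np.degrees(o['joint_pos'])))
E
python3 st.py
```

```text
t 1.57 tcp [ 418.9 -397.7  167.6] phi -26.4 zaxis [ 0. -0. -1.] w 85.9 gf 0.0 F [-0.1 -1.3 -0.2] j [-44.  23.   9.  76.  -0.  73.]
```

Emit:
{"api": "drive_tool", "payload": {"increments": [[[35, 10, -10], [0, 0, 5.6], 1], [[35, 10, -10], [0, 0, 5.6], 1], [[35, 10, -10], [0, 0, 5.6], 1], [[36, 11, -10], [0, 0, 5.6], 1], [[0, 0, 0], [0, 0, 0], 1], [[0, 0, 0], [0, 0, 0], 1]]}}

```text
clock: 2.07
eef_pos: [0.5593, -0.3556, 0.1251]
tool_rot: [0.732, 0.681, -0.001, -0.002]
ft_force: [-0.5, 0.3, -0.4]
grip_width: 0.0859
grasp_force: 0.0
```

```bash
python3 st.py
python3 - <<'E'
from workcell import *
import cv2,pickle
p=camera('wrist');pickle.dump(p,open('w1.pkl','wb'));cv2.imwrite('pics/w1.png',p['image'][:,:,::-1]);print(p['K'],p['view'])
E
```

```text
t 2.07 tcp [ 559.3 -355.6  125.1] phi -4.1 zaxis [-0.003  0.002 -1.   ] w 85.9 gf 0.0 F [-0.5  0.3 -0.4] j [-32.  35.  21.  77.  -0.  62.]
[[297.31863964   0.         251.96332259]
 [  0.         297.31863964 189.98466313]
 [  0.           0.           1.        ]] [[ 0.99723348 -0.07426028 -0.00328561 -0.58368407]
 [-0.07029572 -0.9565183   0.28307466 -0.31667863]
 [-0.02416394 -0.28206056 -0.95909225  0.22132756]
 [ 0.          0.          0.          1.        ]]
```

View pics/w1.png

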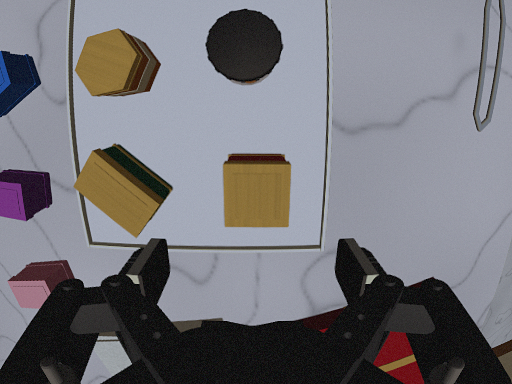

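The wrist view shows the gold square tin at (257,190), with the gold oblong (125,190), gold hex (118,62) and black jar (245,45). The tin's lid is gold, so the choice holds. Now I'll measure the lids from this nearer view.

```bash
cat >> h.py <<'E'
def fback(uv,p,z):
    K,V=p['K'],p['view'];R,t=V[:3,:3],V[:3,3];c=-R.T@t
    q=(np.atleast_2d(uv)-K[:2,2])/K[0,0];r=np.linalg.norm(q,axis=1);
    d=np.c_[q*(np.sin(r)/r)[:,None],np.cos(r)]@R
    return (c+d*((z-c[2])/d[:,2])[:,None])[:,:2]
def lidpoly(p,roi,z):
    l,t,r,b=roi
    h=cv2.cvtColor(p['image'][t:b,l:r],cv2.COLOR_RGB2HSV)
    m=cv2.morphologyEx(cv2.inRange(h,(10,80,60),(32,255,255)),cv2.MORPH_OPEN,np.ones((3,3)))
    c=max(cv2.findContours(m,0,1)[0],key=cv2.contourArea)
    w=fback(c[:,0]+[l,t],p,z)*1000
    return cv2.minAreaRect(w.astype(np.float32)),cv2.minEnclosingCircle(w.astype(np.float32))
E
python3 - <<'E'
import pickle
from h import *
p=pickle.load(open('w1.pkl','rb'))
for k,r,z in [('square',(210,163,305,240),.064),('oblong',(70,140,180,240),.062),('hex',(70,20,170,105),.07)]: print(k,lidpoly(p,r,z))
E
```

```text
square (((562.5774536132812, -358.318603515625), (55.38317108154297, 54.98912048339844), 85.7540054321289), ((562.466552734375, -358.5768737792969), 38.47599411010742))
oblong (((435.4365539550781, -347.2709045410156), (49.760475158691406, 81.11100769042969), 46.882328033447266), ((434.9918212890625, -348.23785400390625), 45.298763275146484))
hex (((448.2196350097656, -233.8146514892578), (59.3848991394043, 59.261329650878906), 62.59400939941406), ((448.81488037109375, -233.48472595214844), 33.05341720581055))
```

Emit:
{"api": "drive_tool", "payload": {"increments": [[[2, -2, -26], [0, 0, 0], 1], [[0, 0, -26], [0, 0, 0], 1], [[0, 0, -26], [0, 0, 0], 1], [[0, 0, -23], [0, 0, 0], 1], [[0, 0, 0], [0, 0, 0], 0], [[0, 0, 0], [0, 0, 0], 0], [[0, 0, 0], [0, 0, 0], 0], [[0, 0, 0], [0, 0, 0], 0]]}}

```text
clock: 2.78
eef_pos: [0.5607, -0.3614, 0.0311]
tool_rot: [0.734, 0.68, -0.0, 0.002]
ft_force: [-3.7, 1.7, 15.0]
grip_width: 0.0387
grasp_force: 7.8
```

Emit:
{"api": "drive_tool", "payload": {"increments": [[[0, 0, 0], [0, 0, 0], 0], [[0, 0, 0], [0, 0, 0], 0], [[0, 0, 0], [0, 0, 0], 0], [[0, 0, 0], [0, 0, 0], 0]]}}

```text
clock: 3.12
eef_pos: [0.5545, -0.3617, 0.0366]
tool_rot: [0.734, 0.679, -0.004, -0.0]
ft_force: [-24.4, 5.1, 39.0]
grip_width: 0.0002
grasp_force: 18.0
```

```bash
python3 st.py
```

```text
t 3.12 tcp [ 554.5 -361.7   36.6] phi -4.5 zaxis [-0.006 -0.005 -1.   ] w 0.2 gf 18.039616383612156 F [-24.4   5.1  39. ] j [-33.  38.  13.  65.  -0.  62.]
```

Run:
```python
from workcell import *
import cv2,numpy as np
p=camera('wrist');q=camera('scene');
a=cv2.resize(p['image'],(400,300));b=cv2.resize(q['image'][100:250,120:320],(400,300),interpolation=cv2.INTER_CUBIC)
cv2.imwrite('pics/c1.png',np.hstack([a,b])[:,:,::-1])
```

```text
(no output)
```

View pics/c1.png

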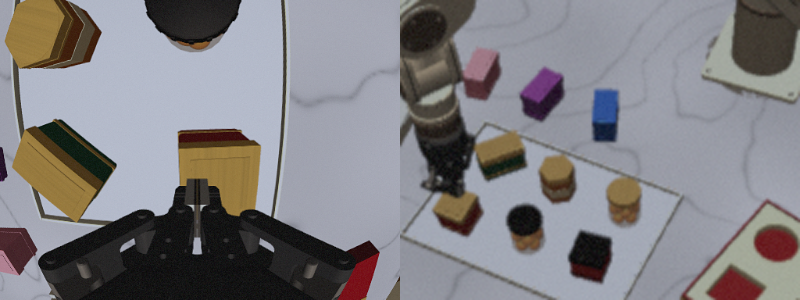

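The fingers are shut at the tin, which still stands, with 39 N pushing up on the tool. I'll look closer before moving.

Run:
```python
from workcell import *
import cv2,numpy as np
p=camera('wrist');q=camera('scene')
a=cv2.resize(p['image'][130:330,160:400],(480,400),interpolation=cv2.INTER_CUBIC);b=cv2.resize(q['image'][140:230,115:187],(320,400),interpolation=cv2.INTER_CUBIC)
im=np.hstack([a,b]).astype(float);im=255*(im/255)**.6
cv2.imwrite('pics/c2.png',im[:,:,::-1].astype(np.uint8))
print(p['view'])
```

```text
[[ 0.99673561 -0.08065746 -0.00353547 -0.58264228]
 [-0.0761539  -0.95381874  0.2905691  -0.29408418]
 [-0.02680877 -0.28935133 -0.95684748  0.13381271]
 [ 0.          0.          0.          1.        ]]
```

View pics/c2.png

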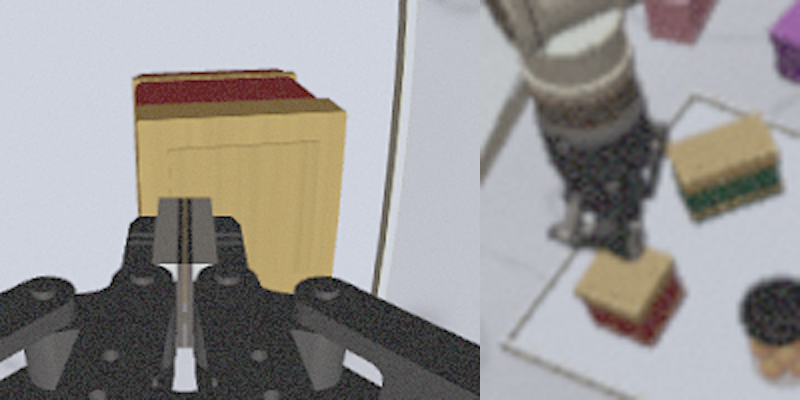

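The shut fingertips are resting on the lid. In the first wrist picture the open tips also come out about 44 mm above the reported TCP, not 13. So the real tips sit about 28 mm behind the reported TCP. I'll back off, open and measure again.

Emit:
{"api": "drive_tool", "payload": {"increments": [[[0, 0, 10], [0, 0, 0], 0], [[0, 0, 20], [0, 0, 0], 0], [[0, 0, 30], [0, 0, 0], 0.3], [[0, 0, 40], [0, 0, 0], 1], [[0, 0, 0], [0, 0, 0], 1], [[0, 0, 0], [0, 0, 0], 1], [[0, 0, 0], [0, 0, 0], 1]]}}

```text
clock: 3.9
eef_pos: [0.5611, -0.3602, 0.1294]
tool_rot: [0.733, 0.68, 0.001, 0.002]
ft_force: [-0.1, -0.1, -0.7]
grip_width: 0.0607
grasp_force: 0.0
```

```bash
python3 st.py
cat > look.py <<'E'
import sys,pickle
from workcell import *
from h import *
n,name,z=sys.argv[1],sys.argv[2],float(sys.argv[3])
p=camera('wrist');cv2.imwrite(f'pics/{n}.png',p['image'][:,:,::-1]);pickle.dump(p,open(n+'.pkl','wb'))
for s in silhouettes(name,p):
    l,t,r,b=[int(v) for v in s['bbox']]
    try: q,c=lidpoly(p,(max(l-4,0),max(t-4,0),r+5,min(b+5,250)),z)
    except Exception as e: print('no gold',l,t,r,b);continue
    print(round(s['conf'],2),(l,t,r,b),'rect',np.round(q[0],1),np.round(q[1],1),round(q[2],1),'circ',np.round(c[0],1),round(c[1],1))
E
python3 look.py w2 square_tin .064
```

```text
t 3.9 tcp [ 561.1 -360.2  129.4] phi -4.3 zaxis [ 0.004 -0.003 -1.   ] w 60.7 gf 0.0 F [-0.1 -0.1 -0.7] j [-33.  35.  22.  77.  -0.  62.]
0.85 (222, 147, 289, 220) rect [ 564.2 -357.4] [57.2 54.8] 85.7 circ [ 564.1 -358.2] 38.3
```

View pics/w2.png

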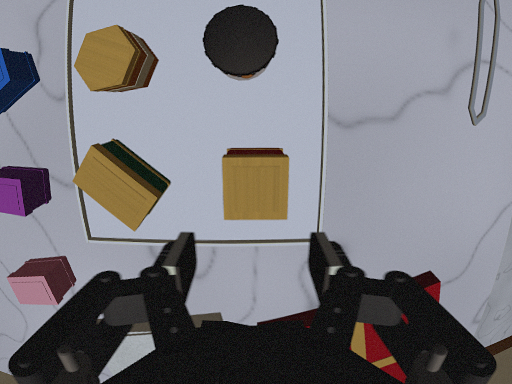

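The wrist view shows the tin still upright at (255,185), and its position is about (564,-358). I'll go down about 28 mm deeper this time, watching the force.

Emit:
{"api": "drive_tool", "payload": {"increments": [[[3, 1, 0], [0, 0, 0], 1], [[0, 0, 0], [0, 0, 0], 1], [[0, 0, -27], [0, 0, 0], 1], [[0, 0, -30], [0, 0, 0], 1], [[0, 0, -30], [0, 0, 0], 1], [[0, 0, -20], [0, 0, 0], 1], [[0, 0, -10], [0, 0, 0], 1], [[0, 0, 0], [0, 0, 0], 1]]}}

```text
clock: 4.67
eef_pos: [0.5608, -0.3568, 0.0056]
tool_rot: [0.733, 0.68, -0.001, -0.004]
ft_force: [0.7, -0.1, 0.5]
grip_width: 0.0852
grasp_force: 0.0
```

Emit:
{"api": "drive_tool", "payload": {"increments": [[[0, 0, -5], [0, 0, 0], 1], [[0, 0, -4], [0, 0, 0], 1], [[0, 0, 0], [0, 0, 0], 1], [[0, 0, 0], [0, 0, 0], 1]]}}

```text
clock: 5.0
eef_pos: [0.564, -0.3589, 0.0019]
tool_rot: [0.733, 0.68, 0.0, 0.001]
ft_force: [0.3, -0.6, -0.9]
grip_width: 0.085
grasp_force: 0.0
```

Emit:
{"api": "drive_tool", "payload": {"increments": [[[0, 0, -3], [0, 0, 0], 1], [[0, 0, 0], [0, 0, 0], 0], [[0, 0, 0], [0, 0, 0], 0], [[0, 0, 0], [0, 0, 0], 0], [[0, 0, 0], [0, 0, 0], 0], [[0, 0, 0], [0, 0, 0], 0], [[0, 0, 0], [0, 0, 0], 0], [[0, 0, 0], [0, 0, 0], 0]]}}

```text
clock: 5.67
eef_pos: [0.5638, -0.3587, -0.0017]
tool_rot: [0.733, 0.68, 0.0, 0.001]
ft_force: [-0.0, -0.3, 2.9]
grip_width: 0.0528
grasp_force: 64.8
```

```bash
python3 st.py
```

```text
t 5.67 tcp [ 563.8 -358.7   -1.7] phi -4.3 zaxis [ 0.001 -0.001 -1.   ] w 52.8 gf 64.83329772949219 F [-0.  -0.3  2.9] j [-32.  41.  12.  61.  -0.  62.]
```

Emit:
{"api": "drive_tool", "payload": {"increments": [[[0, 0, 15], [0, 0, 0], 0], [[0, 0, 30], [0, 0, 0], 0], [[0, 0, 40], [0, 0, 0], 0], [[0, 0, 40], [0, 0, 0], 0], [[0, 20, 5], [0, 0, -1], 0], [[-3, 36, 0], [0, 0, -1], 0], [[-3, 36, 0], [0, 0, -1], 0], [[-3, 36, 0], [0, 0, -1], 0]]}}

```text
clock: 6.33
eef_pos: [0.5531, -0.2292, 0.1268]
tool_rot: [0.757, 0.653, -0.0, -0.001]
ft_force: [0.0, 1.0, -2.4]
grip_width: 0.0535
grasp_force: 64.6
```

Emit:
{"api": "drive_tool", "payload": {"increments": [[[-3, 38, 0], [0, 0, -1], 0], [[-3, 38, 0], [0, 0, -1], 0], [[-3, 38, 0], [0, 0, -1], 0], [[-2, 38, 0], [0, 0, -1], 0], [[-2, 38, 0], [0, 0, -1], 0], [[-2, 38, 0], [0, 0, -1], 0], [[-2, 36, 0], [0, 0, -1], 0], [[-2, 36, 0], [0, 0, -1], 0]]}}

```text
clock: 7.0
eef_pos: [0.5339, 0.0712, 0.1269]
tool_rot: [0.8, 0.599, -0.001, -0.0]
ft_force: [-0.1, -0.2, -1.9]
grip_width: 0.0529
grasp_force: 64.6
```

```bash
python3 st.py
```

```text
t 7.0 tcp [533.9  71.2 126.9] phi -16.4 zaxis [-0.002 -0.    -1.   ] w 52.9 gf 64.62616682052612 F [-0.1 -0.2 -1.9] j [  8.  21.  -1.  68.  -0. 114.]
```

Run:
```python
import pickle
from workcell import *
from h import *
p=camera('wrist');pickle.dump(p,open('w3.pkl','wb'));cv2.imwrite('pics/w3.png',p['image'][:,:,::-1])
h=cv2.cvtColor(p['image'],cv2.COLOR_RGB2HSV)
m=cv2.inRange(h,(0,30,0),(180,255,255));m=cv2.inRange(h,(170,100,60),(180,255,255))|cv2.inRange(h,(0,100,60),(8,255,255))
m=cv2.morphologyEx(m,cv2.MORPH_OPEN,np.ones((3,3)))
for c in cv2.findContours(m,0,1)[0]:
    if cv2.contourArea(c)>300:
        for z in (.024,.007):
            w=fback(c[:,0],p,z)*1000;r=cv2.minAreaRect(w.astype(np.float32));print(z,c[:,0].mean(0).round(),np.round(r[0],1),np.round(r[1],1),round(r[2],1))
```

```text
0.024 [126. 127.] [429.1 159.2] [68.6 65.7] 83.0
0.007 [126. 127.] [421.4 160.4] [72.8 69.8] 83.0
0.024 [238. 125.] [535.8 125.1] [67.2 69. ] 72.7
0.007 [238. 125.] [534.6 124.1] [71.4 73.3] 72.7
0.024 [303.  93.] [603.5 139. ] [181.8   3.7] 72.6
0.007 [303.  93.] [606.5 138.9] [192.9   3.9] 72.6
0.024 [240.  16.] [567.5 225.8] [35.2 91.5] 72.5
0.007 [240.  16.] [568.2 231. ] [37.3 97.1] 72.5
0.024 [126.  20.] [458.6 259.8] [52.5 63.4] 63.5
0.007 [126.  20.] [452.7 267.1] [55.7 67.3] 63.5
```

View pics/w3.png

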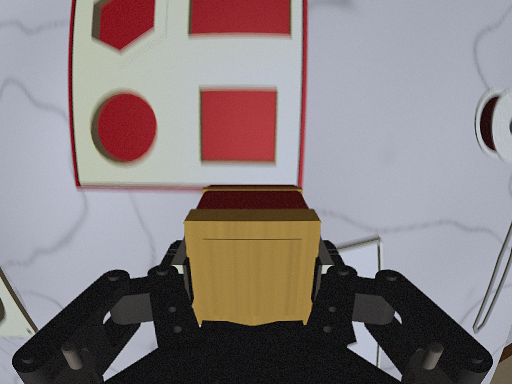

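The wrist view shows the tin held level. The square well is ahead at (238,125), which gives (534.6,124), and the round well is at (126,127), about (422,160). Both match the plan.

Emit:
{"api": "drive_tool", "payload": {"increments": [[[0, 26, 0], [0, 0, -0.4], 0], [[0, 26, 0], [0, 0, -0.4], 0], [[0, 0, -20], [0, 0, 0], 0], [[0, 0, -35], [0, 0, 0], 0], [[0, 0, -30], [0, 0, 0], 0], [[0, 0, -20], [0, 0, 0], 0], [[0, 0, -10], [0, 0, 0], 0], [[0, 0, -5], [0, 0, 0], 0]]}}

```text
clock: 7.72
eef_pos: [0.5331, 0.1209, 0.0052]
tool_rot: [0.804, 0.594, -0.002, -0.001]
ft_force: [-0.0, -0.7, -2.0]
grip_width: 0.0535
grasp_force: 64.5
```

Emit:
{"api": "drive_tool", "payload": {"increments": [[[0, 0, -3], [0, 0, 0], 0], [[0, 0, -2], [0, 0, 0], 0], [[0, 0, 0], [0, 0, 0], 0], [[0, 0, 0], [0, 0, 0], 0]]}}

```text
clock: 8.05
eef_pos: [0.5364, 0.1217, 0.0039]
tool_rot: [0.804, 0.594, 0.001, 0.0]
ft_force: [-0.4, 0.1, -2.5]
grip_width: 0.053
grasp_force: 64.5
```

```bash
python3 st.py
```

```text
t 8.05 tcp [536.4 121.7   3.9] phi -17.1 zaxis [ 0.002  0.001 -1.   ] w 53.0 gf 64.54725980758667 F [-0.4  0.1 -2.5] j [ 13.  28.  -9.  52.  -0. 120.]
```

Emit:
{"api": "drive_tool", "payload": {"increments": [[[0, 0, -1], [0, 0, 0], 0], [[0, 0, -1], [0, 0, 0], 0], [[0, 0, 0], [0, 0, 0], 0], [[0, 0, 0], [0, 0, 0], 0]]}}

```text
clock: 8.38
eef_pos: [0.5359, 0.1217, 0.0013]
tool_rot: [0.804, 0.594, 0.001, 0.0]
ft_force: [0.8, -0.2, -0.7]
grip_width: 0.0535
grasp_force: 64.7
```

Emit:
{"api": "drive_tool", "payload": {"increments": [[[0, 0, -1], [0, 0, 0], 0], [[0, 0, 0], [0, 0, 0], 0], [[0, 0, 0], [0, 0, 0], 0]]}}

```text
clock: 8.63
eef_pos: [0.5359, 0.1217, 0.0012]
tool_rot: [0.804, 0.594, 0.001, 0.0]
ft_force: [-1.6, 0.3, 7.2]
grip_width: 0.0531
grasp_force: 65.6
```

Emit:
{"api": "drive_tool", "payload": {"increments": [[[0, 0, 0], [0, 0, 0], 1], [[0, 0, 0], [0, 0, 0], 1], [[0, 0, 0], [0, 0, 0], 1], [[0, 0, 0], [0, 0, 0], 1], [[0, 0, 15], [0, 0, 0], 1], [[0, 0, 35], [0, 0, 0], 1], [[0, 0, 40], [0, 0, 0], 1], [[0, 0, 40], [0, 0, 0], 1]]}}

```text
clock: 9.3
eef_pos: [0.5341, 0.1213, 0.1301]
tool_rot: [0.804, 0.594, -0.001, -0.001]
ft_force: [2.1, 0.0, 0.8]
grip_width: 0.0855
grasp_force: 0.0
```

Emit:
{"api": "drive_tool", "payload": {"increments": [[[-8, -36, 0], [0, 0, 4.9], 1], [[-8, -36, 0], [0, 0, 4.9], 1], [[-8, -36, 0], [0, 0, 4.9], 1], [[-8, -36, 0], [0, 0, 4.9], 1], [[-8, -36, 0], [0, 0, 4.9], 1], [[-8, -36, 0], [0, 0, 4.9], 1], [[-8, -36, 0], [0, 0, 4.9], 1], [[-8, -36, 0], [0, 0, 4.9], 1]]}}

```text
clock: 9.97
eef_pos: [0.4705, -0.168, 0.1297]
tool_rot: [0.557, 0.831, 0.0, 0.0]
ft_force: [0.2, -0.6, 0.3]
grip_width: 0.0855
grasp_force: 0.0
```

Emit:
{"api": "drive_tool", "payload": {"increments": [[[-8, -36, 0], [0, 0, 4.9], 1], [[-8, -36, 0], [0, 0, 4.9], 1], [[-8, -36, 0], [0, 0, 4.9], 1], [[-8, -36, 0], [0, 0, 4.9], 1], [[0, -36, 0], [0, 0, 4.9], 1], [[0, 0, 0], [0, 0, 0], 1], [[0, 0, 0], [0, 0, 0], 1]]}}

```text
clock: 10.55
eef_pos: [0.4386, -0.3481, 0.129]
tool_rot: [0.372, 0.928, 0.0, -0.0]
ft_force: [-0.1, 0.4, 0.3]
grip_width: 0.085
grasp_force: 0.0
```

```bash
python3 st.py;  python3 look.py w4 oblong_tin .062
```

```text
t 10.55 tcp [ 438.6 -348.1  129. ] phi 46.3 zaxis [-0.     0.001 -1.   ] w 85.0 gf 0.0 F [-0.1  0.4  0.3] j [-38.  23.   2.  69.   0.   5.]
0.95 (223, 136, 274, 233) rect [ 433.4 -348.7] [42.8 79.7] 46.7 circ [ 433.6 -348.7] 44.4
no gold 13 109 99 194
no gold 83 3 176 101
no gold 243 0 265 5
```

View pics/w4.png

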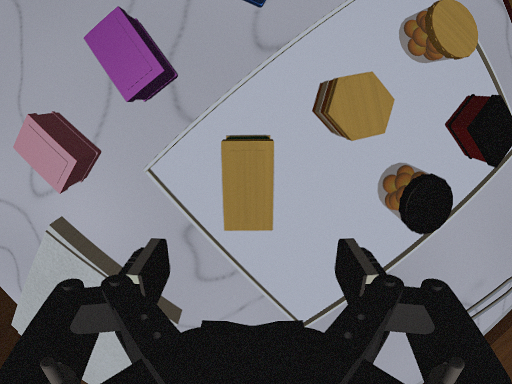

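The gold oblong is at (248,183), position (433.5,-348.7), so I go down on it.

Emit:
{"api": "drive_tool", "payload": {"increments": [[[-4, -1, -30], [0, 0, 0.3], 1], [[0, 0, -35], [0, 0, 0], 1], [[0, 0, -35], [0, 0, 0], 1], [[0, 0, -20], [0, 0, 0], 1], [[0, 0, -8], [0, 0, 0], 1], [[0, 0, -4], [0, 0, 0], 1], [[0, 0, 0], [0, 0, 0], 1]]}}

```text
clock: 11.23
eef_pos: [0.4357, -0.3465, -0.0022]
tool_rot: [0.367, 0.93, 0.0, -0.0]
ft_force: [0.6, 0.5, -1.0]
grip_width: 0.0855
grasp_force: 0.0
```

Emit:
{"api": "drive_tool", "payload": {"increments": [[[0, 0, 0], [0, 0, 0], 0], [[0, 0, 0], [0, 0, 0], 0], [[0, 0, 0], [0, 0, 0], 0], [[0, 0, 0], [0, 0, 0], 0], [[0, 0, 0], [0, 0, 0], 0], [[0, 0, 0], [0, 0, 0], 0], [[0, 0, 0], [0, 0, 0], 0]]}}

```text
clock: 11.82
eef_pos: [0.4361, -0.3486, -0.0006]
tool_rot: [0.368, 0.93, -0.001, 0.001]
ft_force: [-2.0, -0.7, 6.3]
grip_width: 0.0412
grasp_force: 62.2
```

```bash
python3 st.py
```

```text
t 11.82 tcp [ 436.1 -348.6   -0.6] phi 46.9 zaxis [ 0.002 -0.002 -1.   ] w 41.2 gf 62.17660188674927 F [-2.  -0.7  6.3] j [-39.  30.  -8.  52.  -0.   5.]
```

Emit:
{"api": "drive_tool", "payload": {"increments": [[[0, 0, 15], [0, 0, 0], 0], [[0, 0, 35], [0, 0, 0], 0], [[0, 0, 40], [0, 0, 0], 0], [[0, 0, 40], [0, 0, 0], 0], [[5, 22, 0], [0, 0, 1.6], 0], [[8, 35, 0], [0, 0, 1.6], 0], [[8, 36, 0], [0, 0, 1.6], 0], [[8, 36, 0], [0, 0, 1.6], 0]]}}

```text
clock: 12.48
eef_pos: [0.4638, -0.2172, 0.1275]
tool_rot: [0.315, 0.949, 0.0, -0.0]
ft_force: [0.2, -0.1, -3.4]
grip_width: 0.041
grasp_force: 61.5
```

Emit:
{"api": "drive_tool", "payload": {"increments": [[[8, 36, 0], [0, 0, 1.6], 0], [[8, 36, 0], [0, 0, 1.6], 0], [[8, 36, 0], [0, 0, 1.6], 0], [[8, 36, 0], [0, 0, 1.6], 0], [[8, 36, 0], [0, 0, 1.6], 0], [[8, 36, 0], [0, 0, 1.6], 0], [[8, 36, 0], [0, 0, 1.6], 0], [[8, 36, 0], [0, 0, 1.6], 0]]}}

```text
clock: 13.15
eef_pos: [0.5276, 0.0714, 0.1272]
tool_rot: [0.206, 0.978, -0.0, -0.001]
ft_force: [0.8, -0.7, -3.2]
grip_width: 0.0408
grasp_force: 61.5
```

Emit:
{"api": "drive_tool", "payload": {"increments": [[[10, 36, 0], [0, 0, 1.6], 0], [[10, 36, 0], [0, 0, 1.6], 0], [[10, 36, 0], [0, 0, 1.6], 0], [[10, 36, 0], [0, 0, 1.6], 0], [[0, 0, 0], [0, 0, 0], 0], [[0, 0, 0], [0, 0, 0], 0]]}}

```text
clock: 13.65
eef_pos: [0.5676, 0.2156, 0.1263]
tool_rot: [0.15, 0.989, -0.0, -0.001]
ft_force: [-0.3, -0.0, -2.8]
grip_width: 0.0408
grasp_force: 62.1
```

```bash
python3 st.py
```

```text
t 13.65 tcp [567.6 215.6 126.3] phi 72.7 zaxis [-0.002 -0.001 -1.   ] w 40.8 gf 62.0556914806366 F [-0.3 -0.  -2.8] j [21. 28. 10. 72.  0. 38.]
```

Emit:
{"api": "drive_tool", "payload": {"increments": [[[1, 18, 0], [0, 0, 0.2], 0], [[0, 0, -20], [0, 0, 0], 0], [[0, 0, -35], [0, 0, 0], 0], [[0, 0, -35], [0, 0, 0], 0], [[0, 0, -20], [0, 0, 0], 0], [[0, 0, -8], [0, 0, 0], 0], [[0, 0, -4], [0, 0, 0], 0], [[0, 0, 0], [0, 0, 0], 0]]}}

```text
clock: 14.32
eef_pos: [0.5692, 0.2306, 0.0055]
tool_rot: [0.151, 0.989, -0.0, -0.0]
ft_force: [0.3, -0.9, -2.2]
grip_width: 0.0409
grasp_force: 62.1
```

Emit:
{"api": "drive_tool", "payload": {"increments": [[[0, 0, -2], [0, 0, 0], 0], [[0, 0, -1], [0, 0, 0], 0], [[0, 0, 0], [0, 0, 0], 0], [[0, 0, 0], [0, 0, 0], 0]]}}

```text
clock: 14.65
eef_pos: [0.5701, 0.2319, 0.004]
tool_rot: [0.15, 0.989, 0.001, 0.001]
ft_force: [0.3, 0.0, -1.6]
grip_width: 0.0411
grasp_force: 62.1
```

```bash
python3 st.py
```

```text
t 14.65 tcp [570.1 231.9   4. ] phi 72.7 zaxis [ 0.002  0.001 -1.   ] w 41.1 gf 62.127639055252075 F [ 0.3  0.  -1.6] j [22. 35.  2. 57.  0. 39.]
```

Emit:
{"api": "drive_tool", "payload": {"increments": [[[0, 1, -1], [0, 0, 0], 0], [[0, 0, 0], [0, 0, 0], 0], [[0, 0, 0], [0, 0, 0], 0]]}}

```text
clock: 14.9
eef_pos: [0.5698, 0.233, 0.0025]
tool_rot: [0.15, 0.989, 0.0, 0.001]
ft_force: [0.0, 0.1, 0.4]
grip_width: 0.0413
grasp_force: 62.5
```

Emit:
{"api": "drive_tool", "payload": {"increments": [[[0, 0, -1], [0, 0, 0], 0], [[0, 0, 0], [0, 0, 0], 0], [[0, 0, 0], [0, 0, 0], 0]]}}

```text
clock: 15.15
eef_pos: [0.5699, 0.233, 0.0024]
tool_rot: [0.15, 0.989, 0.0, 0.001]
ft_force: [-1.6, -0.6, 5.8]
grip_width: 0.0409
grasp_force: 63.3
```

Emit:
{"api": "drive_tool", "payload": {"increments": [[[0, 0, -1], [0, 0, 0], 0], [[0, 0, 0], [0, 0, 0], 0], [[0, 0, 0], [0, 0, 0], 0]]}}

```text
clock: 15.4
eef_pos: [0.5699, 0.233, 0.0024]
tool_rot: [0.15, 0.989, 0.001, 0.001]
ft_force: [-3.9, -1.0, 11.1]
grip_width: 0.041
grasp_force: 64.0
```

Emit:
{"api": "drive_tool", "payload": {"increments": [[[0, 0, 0], [0, 0, 0], 1], [[0, 0, 0], [0, 0, 0], 1], [[0, 0, 0], [0, 0, 0], 1], [[0, 0, 0], [0, 0, 0], 1], [[0, 0, 15], [0, 0, 0], 1], [[0, 0, 35], [0, 0, 0], 1], [[0, 0, 40], [0, 0, 0], 1], [[0, 0, 40], [0, 0, 0], 1]]}}

```text
clock: 16.07
eef_pos: [0.5683, 0.2321, 0.1298]
tool_rot: [0.151, 0.989, -0.001, -0.001]
ft_force: [1.4, -0.3, -0.3]
grip_width: 0.0853
grasp_force: 0.0
```

Emit:
{"api": "drive_tool", "payload": {"increments": [[[-10, -36, 0], [0, 0, -3.2], 1], [[-10, -36, 0], [0, 0, -3.2], 1], [[-10, -36, 0], [0, 0, -3.2], 1], [[-10, -36, 0], [0, 0, -3.2], 1], [[-10, -36, 0], [0, 0, -3.2], 1], [[-10, -36, 0], [0, 0, -3.2], 1], [[-10, -36, 0], [0, 0, -3.2], 1], [[-10, -36, 0], [0, 0, -3.2], 1]]}}

```text
clock: 16.73
eef_pos: [0.4885, -0.057, 0.1296]
tool_rot: [0.367, 0.93, 0.0, 0.0]
ft_force: [0.2, -0.9, 0.7]
grip_width: 0.0856
grasp_force: 0.0
```

Emit:
{"api": "drive_tool", "payload": {"increments": [[[-10, -36, 0], [0, 0, -3.2], 1], [[-10, -36, 0], [0, 0, -3.2], 1], [[-8, -36, 0], [0, 0, -3.2], 1], [[-8, -36, 0], [0, 0, -3.2], 1], [[-8, -33, 0], [0, 0, -3.2], 1], [[0, 0, 0], [0, 0, 0], 1], [[0, 0, 0], [0, 0, 0], 1]]}}

```text
clock: 17.32
eef_pos: [0.4446, -0.2341, 0.1294]
tool_rot: [0.493, 0.87, 0.0, -0.0]
ft_force: [-0.0, 0.8, 0.1]
grip_width: 0.0854
grasp_force: 0.0
```

```bash
python3 st.py;  python3 look.py w5 hex_jar .070
```

```text
t 17.32 tcp [ 444.6 -234.1  129.4] phi 30.9 zaxis [-0.  0. -1.] w 85.4 gf 0.0 F [-0.   0.8  0.1] j [-28.  17.  -7.  67.   0.  31.]
0.92 (224, 145, 288, 227) rect [ 445.3 -231.2] [52.  61.2] 31.3 circ [ 445.6 -231.1] 30.6
```

View pics/w5.png

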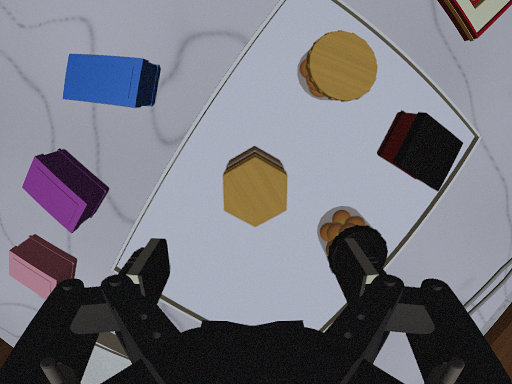

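Gold hex jar at (255,188), position (445.4,-231), flats at 31.3°. The black jar at (357,250) has over 40 mm clearance.

Emit:
{"api": "drive_tool", "payload": {"increments": [[[1, 2, -30], [0, 0, 0.4], 1], [[0, 0, -35], [0, 0, 0], 1], [[0, 0, -35], [0, 0, 0], 1], [[0, 0, -18], [0, 0, 0], 1], [[0, 0, -7], [0, 0, 0], 1], [[0, 0, -3], [0, 0, 0], 1], [[0, 0, 0], [0, 0, 0], 1]]}}

```text
clock: 18.0
eef_pos: [0.4469, -0.2297, 0.0019]
tool_rot: [0.488, 0.873, 0.0, 0.0]
ft_force: [-1.4, 0.4, 0.1]
grip_width: 0.0856
grasp_force: 0.0
```

Emit:
{"api": "drive_tool", "payload": {"increments": [[[0, 0, 0], [0, 0, 0], 0], [[0, 0, 0], [0, 0, 0], 0], [[0, 0, 0], [0, 0, 0], 0], [[0, 0, 0], [0, 0, 0], 0], [[0, 0, 0], [0, 0, 0], 0], [[0, 0, 0], [0, 0, 0], 0], [[0, 0, 0], [0, 0, 0], 0]]}}

```text
clock: 18.58
eef_pos: [0.4475, -0.2314, 0.0034]
tool_rot: [0.489, 0.872, -0.0, 0.002]
ft_force: [-1.3, -0.3, 5.6]
grip_width: 0.0508
grasp_force: 64.0
```

```bash
python3 st.py
```

```text
t 18.58 tcp [ 447.5 -231.4    3.4] phi 31.5 zaxis [ 0.003 -0.002 -1.   ] w 50.8 gf 63.99746775627136 F [-1.3 -0.3  5.6] j [-27.  24. -17.  49.  -0.  31.]
```

Emit:
{"api": "drive_tool", "payload": {"increments": [[[0, 0, 15], [0, 0, 0], 0], [[0, 0, 35], [0, 0, 0], 0], [[0, 0, 40], [0, 0, 0], 0], [[0, 0, 40], [0, 0, 0], 0], [[0, 22, 0], [0, 0, 0.8], 0], [[0, 34, 0], [0, 0, 0.8], 0], [[0, 36, 0], [0, 0, 0.8], 0], [[0, 36, 0], [0, 0, 0.8], 0]]}}

```text
clock: 19.25
eef_pos: [0.4458, -0.1015, 0.132]
tool_rot: [0.465, 0.885, 0.0, 0.0]
ft_force: [0.2, 0.1, -3.4]
grip_width: 0.0516
grasp_force: 63.7
```

Emit:
{"api": "drive_tool", "payload": {"increments": [[[1, 36, 0], [0, 0, 0.8], 0], [[1, 36, 0], [0, 0, 0.8], 0], [[1, 36, 0], [0, 0, 0.8], 0], [[1, 36, 0], [0, 0, 0.8], 0], [[1, 36, 0], [0, 0, 0.8], 0], [[1, 36, 0], [0, 0, 0.8], 0], [[1, 36, 0], [0, 0, 0.8], 0], [[1, 36, 0], [0, 0, 0.8], 0]]}}

```text
clock: 19.92
eef_pos: [0.4536, 0.1872, 0.1317]
tool_rot: [0.414, 0.91, -0.0, -0.0]
ft_force: [1.5, -0.2, -2.3]
grip_width: 0.0511
grasp_force: 63.7
```

Emit:
{"api": "drive_tool", "payload": {"increments": [[[1, 36, 0], [0, 0, 0.8], 0], [[1, 30, 0], [0, 0, 0.8], 0], [[0, 14, 0], [0, 0, 0.3], 0], [[0, 0, 0], [0, 0, 0], 0], [[0, 0, 0], [0, 0, 0], 0]]}}

```text
clock: 20.33
eef_pos: [0.4556, 0.2655, 0.1312]
tool_rot: [0.398, 0.917, -0.001, -0.0]
ft_force: [-0.5, -0.4, -2.5]
grip_width: 0.0512
grasp_force: 63.7
```

```bash
python3 st.py
```

```text
t 20.33 tcp [455.6 265.5 131.2] phi 43.1 zaxis [-0.001 -0.001 -1.   ] w 51.2 gf 63.70050072669983 F [-0.5 -0.4 -2.5] j [30. 19. -3. 68. -0. 77.]
```

Emit:
{"api": "drive_tool", "payload": {"increments": [[[1, 2, -10], [0, 0, 0], 0], [[0, 0, -30], [0, 0, 0], 0], [[0, 0, -35], [0, 0, 0], 0], [[0, 0, -30], [0, 0, 0], 0], [[0, 0, -12], [0, 0, 0], 0], [[0, 0, -5], [0, 0, 0], 0], [[0, 0, -2], [0, 0, 0], 0], [[0, 0, 0], [0, 0, 0], 0]]}}

```text
clock: 21.0
eef_pos: [0.4576, 0.2664, 0.0076]
tool_rot: [0.4, 0.917, -0.0, 0.0]
ft_force: [0.6, 0.1, -3.0]
grip_width: 0.051
grasp_force: 63.8
```

Emit:
{"api": "drive_tool", "payload": {"increments": [[[0, 0, -1], [0, 0, 0], 0], [[0, 0, -1], [0, 0, 0], 0], [[0, 0, 0], [0, 0, 0], 0], [[0, 0, 0], [0, 0, 0], 0]]}}

```text
clock: 21.33
eef_pos: [0.4583, 0.2678, 0.0065]
tool_rot: [0.399, 0.917, 0.001, 0.001]
ft_force: [0.7, -1.0, -0.1]
grip_width: 0.0515
grasp_force: 63.8
```

Emit:
{"api": "drive_tool", "payload": {"increments": [[[0, 0, -1], [0, 0, 0], 0], [[0, 0, 0], [0, 0, 0], 0], [[0, 0, 0], [0, 0, 0], 0]]}}

```text
clock: 21.58
eef_pos: [0.4583, 0.2678, 0.0065]
tool_rot: [0.399, 0.917, 0.001, 0.001]
ft_force: [-1.1, -1.8, 7.1]
grip_width: 0.0516
grasp_force: 64.7
```

Emit:
{"api": "drive_tool", "payload": {"increments": [[[0, 0, 0], [0, 0, 0], 1], [[0, 0, 0], [0, 0, 0], 1], [[0, 0, 0], [0, 0, 0], 1], [[0, 0, 0], [0, 0, 0], 1], [[0, 0, 15], [0, 0, 0], 1], [[0, 0, 30], [0, 0, 0], 1], [[0, 0, 40], [0, 0, 0], 1], [[0, 0, 40], [0, 0, 0], 1]]}}

```text
clock: 22.25
eef_pos: [0.456, 0.2669, 0.1299]
tool_rot: [0.399, 0.917, -0.001, -0.001]
ft_force: [0.7, 0.7, -0.8]
grip_width: 0.0852
grasp_force: 0.0
```

Emit:
{"api": "drive_tool", "payload": {"increments": [[[-1, -34, 0], [0, 0, -1.4], 1], [[-1, -34, 0], [0, 0, -1.4], 1], [[-1, -34, 0], [0, 0, -1.4], 1], [[-1, -34, 0], [0, 0, -1.4], 1], [[-1, -34, 0], [0, 0, -1.4], 1], [[-1, -34, 0], [0, 0, -1.4], 1], [[-1, -34, 0], [0, 0, -1.4], 1], [[-1, -34, 0], [0, 0, -1.4], 1]]}}

```text
clock: 22.92
eef_pos: [0.4489, -0.0059, 0.1297]
tool_rot: [0.487, 0.874, 0.0, 0.0]
ft_force: [0.6, -0.2, 0.6]
grip_width: 0.0856
grasp_force: 0.0
```

Emit:
{"api": "drive_tool", "payload": {"increments": [[[0, -34, 0], [0, 0, -1.4], 1], [[0, -34, 0], [0, 0, -1.4], 1], [[0, -34, 0], [0, 0, -1.4], 1], [[0, 0, 0], [0, 0, 0], 1], [[0, 0, 0], [0, 0, 0], 1]]}}

```text
clock: 23.33
eef_pos: [0.449, -0.1078, 0.1295]
tool_rot: [0.52, 0.854, 0.0, -0.0]
ft_force: [0.3, 0.1, -0.5]
grip_width: 0.085
grasp_force: 0.0
```

```bash
python3 st.py;  python3 look.py w6 round_jar .074
```

```text
t 23.33 tcp [ 449.  -107.8  129.5] phi 27.4 zaxis [-0.  0. -1.] w 85.0 gf 0.0 F [ 0.3  0.1 -0.5] j [-14.  12. -13.  65.   0.  49.]
0.8 (222, 148, 291, 224) rect [ 451.4 -104.6] [58.3 57.6] 72.4 circ [ 449.8 -103. ] 31.6
```

View pics/w6.png

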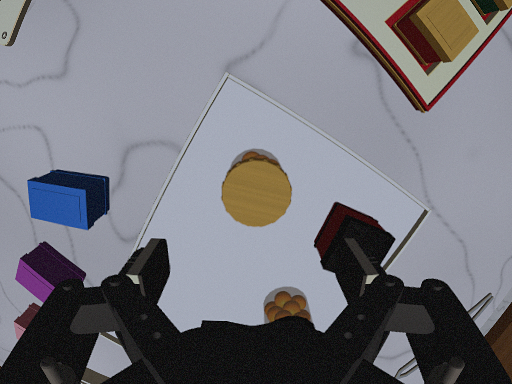

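Gold round jar at (256,190), position (451,-105.5). The black tin at (355,240) is about 35 mm clear of the finger.

Emit:
{"api": "drive_tool", "payload": {"increments": [[[2, 1, -30], [0, 0, 0], 1], [[0, 0, -35], [0, 0, 0], 1], [[0, 0, -35], [0, 0, 0], 1], [[0, 0, -17], [0, 0, 0], 1], [[0, 0, -6], [0, 0, 0], 1], [[0, 0, -3], [0, 0, 0], 1], [[0, 0, 0], [0, 0, 0], 1]]}}

```text
clock: 24.02
eef_pos: [0.4518, -0.1045, 0.0039]
tool_rot: [0.517, 0.856, 0.0, 0.0]
ft_force: [0.6, -0.8, 0.6]
grip_width: 0.0857
grasp_force: 0.0
```

Emit:
{"api": "drive_tool", "payload": {"increments": [[[0, 0, 0], [0, 0, 0], 0], [[0, 0, 0], [0, 0, 0], 0], [[0, 0, 0], [0, 0, 0], 0], [[0, 0, 0], [0, 0, 0], 0], [[0, 0, 0], [0, 0, 0], 0], [[0, 0, 0], [0, 0, 0], 0], [[0, 0, 0], [0, 0, 0], 0]]}}

```text
clock: 24.6
eef_pos: [0.4529, -0.1058, 0.0055]
tool_rot: [0.518, 0.855, 0.001, 0.002]
ft_force: [-0.9, 0.2, 6.6]
grip_width: 0.0549
grasp_force: 63.3
```

```bash
python3 st.py
```

```text
t 24.6 tcp [ 452.9 -105.8    5.5] phi 27.6 zaxis [ 0.004 -0.001 -1.   ] w 54.9 gf 63.28481197357178 F [-0.9  0.2  6.6] j [-13.  20. -23.  47.   0.  49.]
```

Emit:
{"api": "drive_tool", "payload": {"increments": [[[0, 0, 15], [0, 0, 0], 0], [[0, 0, 35], [0, 0, 0], 0], [[0, 0, 40], [0, 0, 0], 0], [[0, 0, 40], [0, 0, 0], 0], [[-2, 22, 0], [0, 0, 0], 0], [[-4, 34, 0], [0, 0, 0], 0], [[-4, 36, 0], [0, 0, 0], 0], [[-4, 36, 0], [0, 0, 0], 0]]}}

```text
clock: 25.27
eef_pos: [0.4371, 0.0234, 0.1345]
tool_rot: [0.519, 0.855, 0.001, 0.001]
ft_force: [0.2, 0.1, -2.9]
grip_width: 0.0551
grasp_force: 64.0
```

Emit:
{"api": "drive_tool", "payload": {"increments": [[[-4, 36, 0], [0, 0, 0], 0], [[-4, 36, 0], [0, 0, 0], 0], [[-4, 34, 0], [0, 0, 0], 0], [[-3, 28, 0], [0, 0, 0], 0], [[0, 0, 0], [0, 0, 0], 0], [[0, 0, 0], [0, 0, 0], 0]]}}

```text
clock: 25.77
eef_pos: [0.4219, 0.1577, 0.1339]
tool_rot: [0.517, 0.856, 0.0, 0.0]
ft_force: [0.1, -0.4, -2.1]
grip_width: 0.0546
grasp_force: 64.0
```

```bash
python3 st.py
```

```text
t 25.77 tcp [421.9 157.7 133.9] phi 27.8 zaxis [ 0. -0. -1.] w 54.6 gf 64.039785861969 F [ 0.1 -0.4 -2.1] j [ 21.  11. -14.  65.  -0.  83.]
```

Emit:
{"api": "drive_tool", "payload": {"increments": [[[1, 1, -10], [0, 0, 0], 0], [[0, 0, -30], [0, 0, 0], 0], [[0, 0, -35], [0, 0, 0], 0], [[0, 0, -30], [0, 0, 0], 0], [[0, 0, -12], [0, 0, 0], 0], [[0, 0, -5], [0, 0, 0], 0], [[0, 0, -2], [0, 0, 0], 0], [[0, 0, 0], [0, 0, 0], 0]]}}

```text
clock: 26.43
eef_pos: [0.4239, 0.157, 0.0101]
tool_rot: [0.519, 0.855, 0.0, 0.0]
ft_force: [0.9, 0.2, -1.8]
grip_width: 0.0547
grasp_force: 64.1
```

Emit:
{"api": "drive_tool", "payload": {"increments": [[[0, 0, -1], [0, 0, 0], 0], [[0, 0, -1], [0, 0, 0], 0], [[0, 0, 0], [0, 0, 0], 0], [[0, 0, 0], [0, 0, 0], 0]]}}

```text
clock: 26.77
eef_pos: [0.424, 0.1578, 0.0085]
tool_rot: [0.518, 0.855, 0.001, 0.001]
ft_force: [-0.3, -0.4, 0.2]
grip_width: 0.0546
grasp_force: 64.1
```

Emit:
{"api": "drive_tool", "payload": {"increments": [[[0, 0, -1], [0, 0, 0], 0], [[0, 0, 0], [0, 0, 0], 0], [[0, 0, 0], [0, 0, 0], 0]]}}

```text
clock: 27.02
eef_pos: [0.424, 0.1579, 0.0084]
tool_rot: [0.518, 0.855, 0.001, 0.001]
ft_force: [-1.9, -1.2, 10.9]
grip_width: 0.0548
grasp_force: 65.6
```

Seated, so I release, rise and move clear for the check pictures.

Emit:
{"api": "drive_tool", "payload": {"increments": [[[0, 0, 0], [0, 0, 0], 1], [[0, 0, 0], [0, 0, 0], 1], [[0, 0, 0], [0, 0, 0], 1], [[0, 0, 0], [0, 0, 0], 1], [[0, 0, 15], [0, 0, 0], 1], [[0, 0, 35], [0, 0, 0], 1], [[0, 0, 40], [0, 0, 0], 1], [[0, 0, 40], [0, 0, 0], 1]]}}

```text
clock: 27.68
eef_pos: [0.4222, 0.1572, 0.1374]
tool_rot: [0.518, 0.855, -0.001, -0.001]
ft_force: [1.2, 0.5, 0.1]
grip_width: 0.0853
grasp_force: 0.0
```

Emit:
{"api": "drive_tool", "payload": {"increments": [[[-10, -35, 20], [0, 0, 0], 1], [[-10, -35, 10], [0, 0, 0], 1], [[-10, -35, 0], [0, 0, 0], 1], [[-10, -35, 0], [0, 0, 0], 1], [[-10, -35, 0], [0, 0, 0], 1], [[-10, -35, 0], [0, 0, 0], 1], [[0, 0, 0], [0, 0, 0], 1], [[0, 0, 0], [0, 0, 0], 1]]}}

```text
clock: 28.35
eef_pos: [0.3627, -0.054, 0.1667]
tool_rot: [0.52, 0.854, 0.0, 0.0]
ft_force: [0.2, 1.0, -0.2]
grip_width: 0.0853
grasp_force: 0.0
```

```bash
python3 st.py
python3 - <<'E'
from workcell import *
from h import *
p=camera('top');q=camera('scene')
W={'round':(423.5,157.8,77),'hex':(457.6,268.3,73),'square':(534.4,123.6,67),'oblong':(568.5,234.2,65)}
for b in blobs(p,(12,90,60),(32,255,255),(105,115,225,235),.07): 
    k=min(W,key=lambda k:np.hypot(*(b[0]-W[k][:2]))); w=b[4]
    b2=[c for c in blobs(p,(12,90,60),(32,255,255),(105,115,225,235),W[k][2]/1000) if np.hypot(*(c[3]-b[3]))<1][0]
    print(k,b2[0].round(1),'err',(b2[0]-W[k][:2]).round(1),np.round(b2[2][1],1),round(b2[2][2],1))
a=cv2.resize(p['image'][105:240,100:390],(800,372),interpolation=cv2.INTER_CUBIC)
b=cv2.resize(q['image'][160:300,130:370],(380,222),interpolation=cv2.INTER_CUBIC)
c=np.zeros((594,800,3),np.uint8);c[:372]=a;c[372:,:380]=b
cv2.imwrite('pics/f.png',c[:,:,::-1])
E
```

```text
t 28.35 tcp [362.7 -54.  166.7] phi 27.3 zaxis [ 0.  0. -1.] w 85.3 gf 0.0 F [ 0.2  1.  -0.2] j [ -8.  -0. -21.  69.   0.  54.]
round [421.2 154.3] err [-2.3 -3.5] [60.3 58. ] 32.6
hex [456.2 266. ] err [-1.4 -2.3] [55.1 57.9] 48.6
square [532.6 120.1] err [-1.8 -3.5] [56.8 58.6] 73.1
oblong [565.9 232.1] err [-2.6 -2.1] [44.9 84.5] 72.3
```

View pics/f.png

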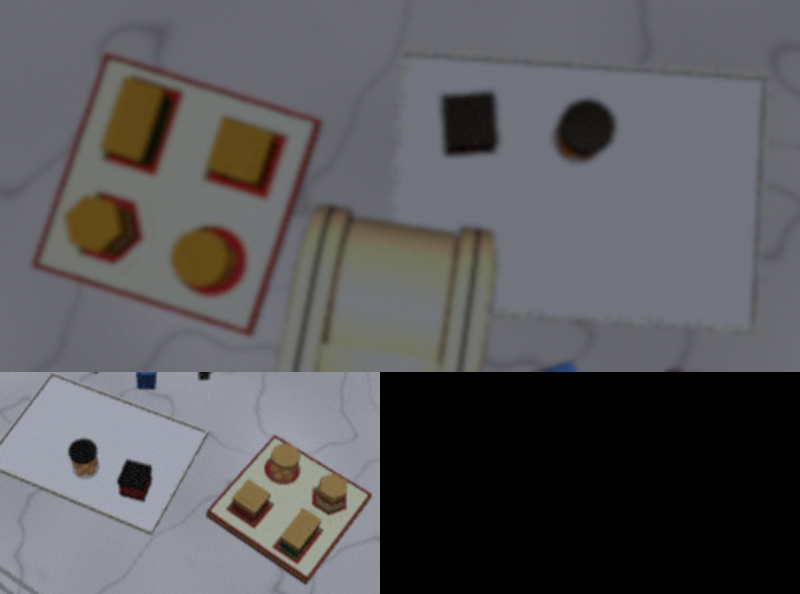

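All four gold packs stand in their own openings in the check picture: oblong (137,120), square (243,152), hex (100,225) and round (205,260), each within about 4 mm of centre. The black tin (470,124) and black jar (585,128) have not moved, and the arm is clear.

```bash
python3 -c "
from workcell import *
print(job_done())"
```

```text
the job is handed in; nothing more can be done
None
```

I handed the job in at about 28 s: all four gold-lidded packs stand upright in their own openings, each within about 4 mm of centre by my measurement, and both black-lidded samples are still in place; one first grasp on the square tin missed and shifted it by about 2 mm before I corrected it.

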